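# Hold the hand magnifier over the flagged photograph

## Task

Draw the hand magnifier out of its leaning desk stand, turn it until the lens lies level, and hold it still above the middle of the mounted photograph that carries the pink flag, with the lens about 10 cm above the desk. Finish while still holding it there, and do not let anything touch either photograph or push the desk things about.

Things in the scene. Friction and masses are not known exactly. Their poses are not given: they have to be found in the camera images.
- magnifier: Rectangular hand magnifier, 0.18 kg. Origin: lens centre; x runs from handle to lens, z is the lens normal (either face serves). Clear lens in a black frame 64 (x) by 110 (y) by 11 mm; red handle in line with it, x = -44 to -154 mm, 26 mm wide (y, flat sides), 16 mm thick; centre of mass x = -37 mm. At the start it stands head down in the stand, x pointing down the pocket, handle up.
- magnifier_grip (a point): Point on the centre line of the red handle, 85 mm from the lens centre (x = -85 mm of the magnifier; 41 mm up the handle from the lens end), axes as the magnifier's: a good place to grip across the 26 mm width (y).
- stand: Wooden desk stand, fixed, base 150 by 150 by 10 mm; origin on the desk, 5 mm to +x of the base's centre. Its straight open pocket, 115 mm wide and 14 mm across, leans 35 degrees from upright towards the stand's -x, and so does the handle in it; draw out along the pocket. Pocket floor 16 mm up; it is 40 mm deep on its upper side, 70 mm on its lower (-x) side. Highest point 70 mm above the desk.
- print_pink: Photograph of a barn on a cream card mount 160 (x) by 110 (y) by 3 mm lying flat on the desk and fixed there, with a pink sticky flag 40 by 15 mm overhanging its +x edge on the +y side. Origin at the middle of the mount's underside.
- print_green: The other photograph, of a bridge, mount of the same size, with a green flag in the same place; fixed. Origin as for print_pink.
- tape_dispenser: Black desk tape dispenser with a pale roll, 56 by 135 mm, 84 mm tall, loose; bystander. Origin at the centre of its underside.
- slide_box: Yellow box of photographic slides, 56 by 90 by 38 mm, loose; bystander. Origin at the centre of its underside.
- sticky_notes: Stack of three sticky-note pads, pink, yellow and green, 76 by 76 by 30 mm, loose; bystander. Origin at the centre of its underside.
Mind the look-alikes: they are no part of the job. Of the things that look like the magnifier, the larger one is meant.

How it is judged:
By the outcome, as a careful person would: the job done as asked, in the order asked, and still so for the second after the job is handed in, while the arm keeps its last pose, push and grip.
It also fails if it takes over 37 s, if anything falls off the work surface, if the arm or the gripper's body presses on something with over 40 N, if the wrist force passes 120 N, or if a joint passes its speed limit or range.

## Robot

A 6-joint arm with a two-finger parallel gripper is mounted at the origin on the work surface. World frame = base frame: x ahead of the robot, y to its left, z up, the work surface at z = 0. Lengths are in mm, angles in degrees, forces in N, time in s.
With the tool pointing down it reaches from about 300 to 850 mm from the base axis. Payload 4.2 kg.
Tool frame: the origin (TCP) lies midway between the tips of the shut fingers; the grasp point (between the pads) lies 19 mm behind it; y points along the fingers, z is the direction in which the jaws open and shut, and the axes are right-handed (so a half turn about y gives the same grasp; the last joint's range is limited). The gripper opens to 91 mm and grips with 3 to 60 N. Pads are 32 mm wide; open, the fingers measure 118 mm over their backs; the gripper's body (76 mm by 178 mm) begins 60 mm behind the grasp point.
Start: joints at [-71.734, 18.312, 89.639, -0, 72.044, -1.146], TCP at [191.109, -542.332, 176.076] pointing down, gripper open.
Joint ranges: [-177.97, 177.97], [-48.28, 115.42], [12.27, 149.76], [-77.06, 257.06], [2.81, 150.46], [-146.56, 146.56]. Speed limits (degrees/s): [147.25, 147.25, 180, 180, 180, 180].

## Interface

Orientations are given as [roll, pitch, yaw] about the fixed x, y, z axes, in that order (R = Rz(yaw) Ry(pitch) Rx(roll)).
In Python, from workcell import env gives the robot as it stands.
- The arm moves only by the shell command python3 -m handwheel 'ROWS' [FORCE]. ROWS is JSON, a list of rows, each a list of 3 entries, a list of its own where there are three numbers: the opening, from 0 (shut) to 1 (fully open), then the shift along the tool's x, y, z in mm, then the turn, a rotation vector about the tool's x, y, z in degrees. A call has exactly 10 rows; each row shifts and turns the commanded pose from where the row before left it, along the tool's axes as they then stand; what a row does not reach is not made up. A row lasts 1/12 s, in which the tool goes at most 41.7 mm and 7.16 degrees, less where a joint would pass 70% of its speed; a pose out of reach is approached as far as the arm can. A call is refused whole if a number of a shift passes 41.7 or a number of a turn 7.16, either way. A call with a gripper value outside its range is refused whole. The fingers move at their own pace and stop on an object; FORCE is the grip in N (left out, the last holds). Time passes only in rows, so rows that do not move let the fingers close, or fill a call up. It gives the time, the measured TCP pose, the force and the opening at its end, in the units of the state.
- env.state(): the state, without advancing time (a new reading comes with each control period).
- env.grab_frame(name): name is "side" or "top" or "wrist"; returns the picture (420x560x3 uint8, red, green, blue); there is no depth.
- env.camera_info(name): a dict with "fx", "fy", "cx", "cy" (pixels), "camera_from_world" (4x4, takes a point from world to camera coordinates); the wrist camera has in their place "mount" (4x4, takes a point from camera to tool coordinates, whose origin is the TCP and whose axes are the tool frame's). Camera axes: x right, y down, z forward; pixel columns grow to the right and rows downward; lengths in mm; the calibration is good to about 2 mm. A picture is of the moment at which its call begins: read the wrist's pose just before it. camera_info takes no time and is no camera call.
- env.job_done(): hands the job in, once; it reports no verdict.
Trained networks look in the newest picture that a camera, given by its name, has taken for a name from the list of things; names that differ only in an ending like _2 or _b are one class to them, and where a whole thing is asked for, a point or a joint stands for the part that bears it (a point fixed in the world has none). Each returns a list of dicts, best first, with "p" (0 to 1); they miss things now and then, are a little off and sometimes report something else, mostly with a low value. They report only what shows in the picture. A call takes as long as a camera call. They do not tell look-alikes from the thing itself.
- env.masks_of(camera, label): "region" (420x560 bool, what is visible of it) and "location" ([column, row] in pixels, amid what is visible of it).
The state is a dict: "time_s": time; "qpos": joint angles; "qvel": joint speeds; "effort": joint torques, N m; "ee_pos": TCP position; "ee_rot": TCP orientation; "force": force on the tool from outside, world axes, zero at the start; "torque": the same for the moment, N m; "gripper_width": finger opening in mm.
Only numpy, scipy, OpenCV 4.12 (cv2) and the standard library are available. Lean on these libraries where they do the work, as an engineer would, in place of code of your own. Each camera call takes 0.05 s, during which the arm holds its last target.

## Working session

There is one attempt and no reset: what is moved stays moved. The work goes in short steps, Python scripts to look and compute and a shell command to move; the robot and the scene stay as the last step left them, time stands still between calls to the robot, and variables do not carry over. Pictures are saved under pics/ and viewed, and the job is handed in when it is done.

```bash
ls; mkdir -p pics; python3 - <<'E'
from workcell import env
import cv2
s=env.state();print({k:s[k] for k in('time_s','ee_pos','ee_rot','gripper_width','force')})
for n in('side','top','wrist'):
    i=env.grab_frame(n);cv2.imwrite(f'pics/{n}0.png',i[:,:,::-1]);print(n,env.camera_info(n))
E
```

```text
pics
{'time_s': 0.0, 'ee_pos': array([ 190.93991373, -541.75135792,  175.23147302]), 'ee_rot': array([-9.01017139e+01,  3.93460764e-03, -1.60587182e+02]), 'gripper_width': 91.6575049287437, 'force': array([-0.13124405,  0.69933831,  0.48321336])}
side {'fx': 423.17967448159715, 'fy': 423.17967448159715, 'cx': 275.22344299404585, 'cy': 207.54873312118653, 'camera_from_world': array([[-8.70081556e-01, -4.92906026e-01,  1.31748321e-03,
         4.45559874e+02],
       [-3.74044271e-01,  6.58520396e-01, -6.53025092e-01,
         2.41601062e+02],
       [ 3.21012414e-01, -5.68677885e-01, -7.57335126e-01,
         8.80945826e+02],
       [ 0.00000000e+00,  0.00000000e+00,  0.00000000e+00,
         1.00000000e+00]])}
top {'fx': 403.7151585310074, 'fy': 403.7151585310074, 'cx': 276.32580913316974, 'cy': 208.85488017412555, 'camera_from_world': array([[-1.27499889e-02, -9.99804827e-01, -1.50912785e-02,
         3.66741756e+01],
       [-9.86836737e-01,  1.50151026e-02, -1.61021121e-01,
         5.42385525e+02],
       [ 1.61216291e-01,  1.28396106e-02, -9.86835575e-01,
         1.11523779e+03],
       [ 0.00000000e+00,  0.00000000e+00,  0.00000000e+00,
         1.00000000e+00]])}
wrist {'fx': 343.0945208439774, 'fy': 343.0945208439774, 'cx': 278.6406930306471, 'cy': 209.3565233367893, 'mount': array([[-9.10027131e-04,  9.60889434e-01,  2.76930800e-01,
        -7.79985794e+01],
       [-3.47792056e-04, -2.76931202e-01,  9.60889686e-01,
        -2.07825752e+02],
       [ 9.99999525e-01,  7.78121352e-04,  5.86204619e-04,
         5.86344764e-01],
       [ 0.00000000e+00,  0.00000000e+00,  0.00000000e+00,
         1.00000000e+00]])}
```

View pics/top0.png

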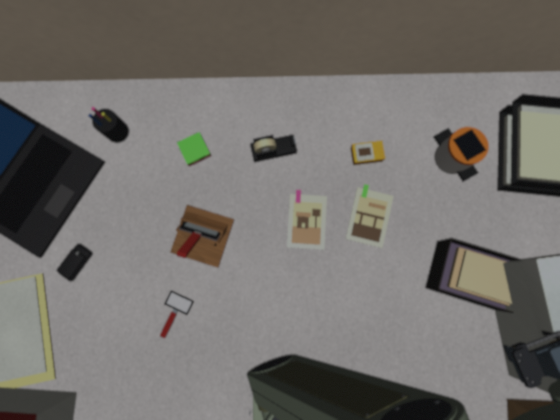

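View pics/side0.png

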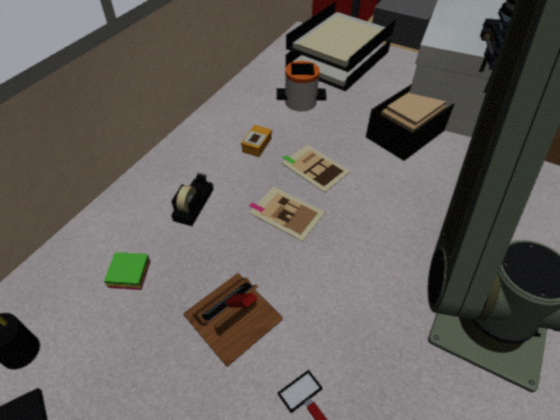

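View pics/wrist0.png

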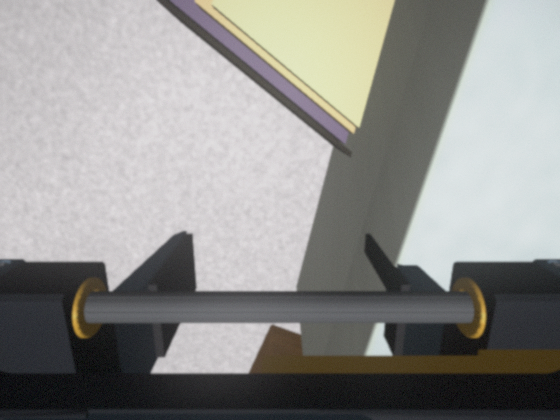

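Top view: the magnifier in the stand has its frame at (200,230) and its handle at (188,245). A look-alike lies on the desk, lens (180,302), handle (168,325). Print_pink is at (307,222), print_green (370,217), tape dispenser (273,147), slide box (368,152) and notes (195,148).
Side view: the stand is at (233,317) and the handle at (241,299). The wrist view doesn't show the work area.
Candidates: A, in the stand (top 190,240), and B, flat on the desk (top 175,312). A fits the description because it stands in the stand and is the larger. I'll check that in a close crop.

```bash
python3 - <<'E'
from workcell import env
import cv2,numpy as np
t=env.grab_frame('top');np.save('top.npy',t)
out={}
for l in('magnifier','stand','print_pink','print_green','tape_dispenser','slide_box','sticky_notes','magnifier_grip'):
    for d in env.masks_of('top',l)[:3]:
        print('top',l,round(d['p'],2),np.round(d['location'],1),d['region'].sum())
        out['top_'+l+str(len(out))]=d['region']
s=env.grab_frame('side');np.save('side.npy',s)
for l in('magnifier','stand','print_pink'):
    for d in env.masks_of('side',l)[:3]:
        print('side',l,round(d['p'],2),np.round(d['location'],1),d['region'].sum())
        out['side_'+l+str(len(out))]=d['region']
np.savez('masks.npz',**out);print(list(out))
c=np.hstack([cv2.resize(t[195:345,150:250],(400,600),interpolation=3),cv2.resize(s[262:412,175:275],(400,600),interpolation=3)])
cv2.imwrite('pics/crop1.png',c[:,:,::-1])
c=cv2.resize(t[180:255,280:400],(800,500),interpolation=3)
cv2.imwrite('pics/crop2.png',c[:,:,::-1])
E
```

```text
top magnifier 0.8 [192.8 234.8] 567
top magnifier 0.61 [173.3 306.7] 610
top stand 0.65 [204.1 235.9] 1946
top print_pink 0.97 [302.3 219.4] 1988
top print_pink 0.64 [194.4 148.9] 698
top print_green 0.76 [369.8 213.5] 2024
top print_green 0.59 [369.5 151.9] 681
top tape_dispenser 0.63 [371. 214.] 2061
top tape_dispenser 0.58 [267.8 148.6] 999
top slide_box 0.74 [369.3 152.5] 685
top sticky_notes 0.9 [193.6 148.5] 705
top magnifier_grip 0.88 [174.1 303.8] 619
top magnifier_grip 0.62 [190.  237.2] 658
side magnifier 0.94 [235.5 299.9] 697
side magnifier 0.71 [301.6 394.1] 1192
side stand 0.7 [232.7 317.3] 4222
side print_pink 0.8 [288.6 210.9] 2099
['top_magnifier0', 'top_magnifier1', 'top_stand2', 'top_print_pink3', 'top_print_pink4', 'top_print_green5', 'top_print_green6', 'top_tape_dispenser7', 'top_tape_dispenser8', 'top_slide_box9', 'top_sticky_notes10', 'top_magnifier_grip11', 'top_magnifier_grip12', 'side_magnifier13', 'side_magnifier14', 'side_stand15', 'side_print_pink16']
```

View pics/crop1.png

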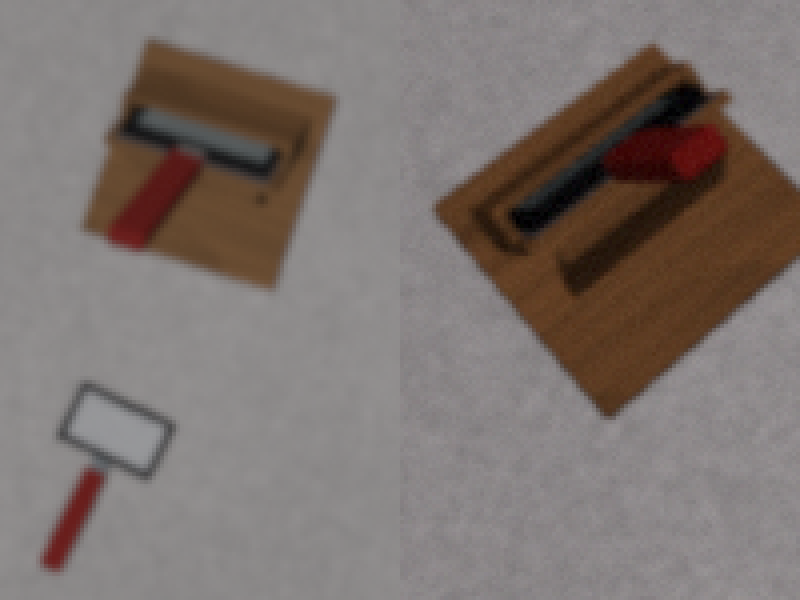

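View pics/crop2.png

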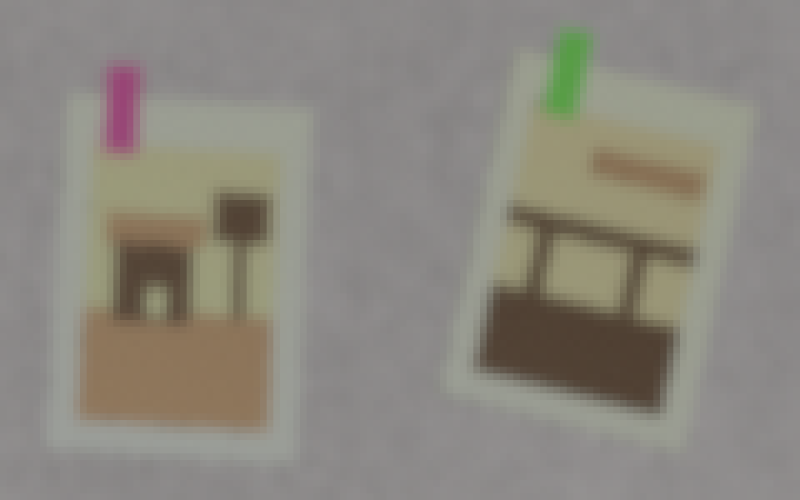

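The crop confirms it: the magnifier in the stand (candidate A) has a thick handle and a wide frame, and the flat one (B) is clearly smaller and slimmer. Next I'll fit the stand, magnifier and prints.

```bash
cat > h.py <<'E'
import numpy as np,cv2
from scipy.optimize import least_squares
from scipy.spatial.transform import Rotation as R
from workcell import env
def proj(cam,P):
    i=env.camera_info(cam);T=i['camera_from_world'];P=np.atleast_2d(P)
    p=P@T[:3,:3].T+T[:3,3]
    return np.c_[i['fx']*p[:,0]/p[:,2]+i['cx'],i['fy']*p[:,1]/p[:,2]+i['cy']]
def back(cam,uv,z):
    i=env.camera_info(cam);T=i['camera_from_world']
    d=T[:3,:3].T@np.array([(uv[0]-i['cx'])/i['fx'],(uv[1]-i['cy'])/i['fy'],1]);o=-T[:3,:3].T@T[:3,3]
    return o+d*(z-o[2])/d[2]
def pose2(p,L):
    c,s=np.cos(p[2]),np.sin(p[2]);L=np.atleast_2d(L)
    return np.c_[p[0]+c*L[:,0]-s*L[:,1],p[1]+s*L[:,0]+c*L[:,1],L[:,2]]
E
python3 - <<'E'
from h import *
tc=lambda x,y:(150+x/4,195+y/4); sc=lambda x,y:(175+(x-400)/4,262+y/4)
B=np.array([[70,75,10],[70,-75,10],[-80,-75,10],[-80,75,10]],float)
tu=np.array([tc(145,40),tc(335,95),tc(275,290),tc(82,230)])
su=np.array([sc(435,208),sc(655,42),sc(608,418)])
f=lambda p:np.r_[(proj('top',pose2(p,B))-tu).ravel(),(proj('side',pose2(p,B[[0,1,3]]))-su).ravel()]
r=least_squares(f,[450,170,-.27]);p=r.x;print('stand',p[:2],np.degrees(p[2]),np.round(r.fun,1))
M=np.array([[80,55,3],[80,-55,3],[-80,-55,3],[-80,55,3]],float)
P2=lambda x,y:(280+x*120/800,180+y*75/500)
for n,c in (('pink',[(68,92),(315,108),(296,462),(46,448)]),('green',[(517,48),(757,102),(688,450),(445,390)])):
    u=np.array([P2(*q) for q in c])
    q=least_squares(lambda p:(proj('top',pose2(p,M))-u).ravel(),[450,0,0]);print(n,q.x[:2],np.degrees(q.x[2]),np.round(q.fun,1))
np.save('stand.npy',p)
# magnifier fit: params s along axis, lateral offset; draw predicted
a=np.radians(35)
z=np.load('masks.npz')
t=np.load('top.npy').copy();s=np.load('side.npy').copy()
def mag(lens,y=0,yaw=p[2]):
    ux=np.array([-np.sin(a),0,np.cos(a)]) # up handle
    L=[]
    for d,w,h in ((44,13,8),(44,-13,8),(154,-13,8),(154,13,8),(154,13,-8),(154,-13,-8),(-32,55,0),(-32,-55,0),(32,-55,0),(32,55,0)):
        n=np.array([np.cos(a),0,np.sin(a)])
        L.append(np.array(lens)+ux*d+np.array([0,w+y,0])+n*h)
    return pose2(p,np.array(L))
# red pixels centroid in both
for n,img,box in(('top',t,(170,215,220,265)),('side',s,(215,275,265,325))):
    x0,x1,y0,y1=box;g=img[y0:y1,x0:x1].astype(int)
    m=(g[...,0]>70)&(g[...,0]>2.2*g[...,1])
    m=cv2.connectedComponentsWithStats(m.astype(np.uint8))
    k=1+np.argmax(m[2][1:,4]);yy,xx=np.where(m[1]==k)
    print(n,'red',xx.mean()+x0,yy.mean()+y0,len(xx),xx.min()+x0,xx.max()+x0,yy.min()+y0,yy.max()+y0)
E
```

```text
stand [475.29220726 248.39185175] -17.564574349663452 [-0.5 -0.2 -0.1  0.5 -0.9  0.9 -1.4  0.9 -0.8 -0.9 -0.5 -1.2  0.9 -0.8]
pink [510.80614551 -61.13846167] -4.588598797268418 [ 0.1 -0.1 -0.2 -0.2  0.1  0.4  0.  -0. ]
green [ 521.44329819 -247.72594568] -14.257430381262695 [-0.1 -0.3  0.2 -0.1  0.2  0.1 -0.3  0.3]
top red 187.9009433962264 244.64622641509433 212 178 199 233 256
side red 249.2268907563025 298.85714285714283 119 243 256 293 305
```

```bash
cat > fit.py <<'E'
from h import *
from scipy.optimize import minimize
p=np.load('stand.npy')
t=np.load('top.npy');s=np.load('side.npy')
K=6
bx={'top':(165,220,225,262),'side':(215,280,265,325)}
obs={}
for n,img in(('top',t),('side',s)):
    x0,x1,y0,y1=bx[n][0],bx[n][1],bx[n][2],bx[n][3]
    g=cv2.resize(img[y0:y1,x0:x1],None,fx=K,fy=K,interpolation=cv2.INTER_CUBIC).astype(int)
    m=((g[...,0]>35)&(g[...,0]>2.4*g[...,1])&(g[...,0]>2.4*g[...,2])).astype(np.uint8)
    c=cv2.connectedComponentsWithStats(m);k=1+np.argmax(c[2][1:,4]);obs[n]=(c[1]==k).astype(np.uint8)
def box(q):
    # q: lens centre xyz, tilt, yaw(deg)
    Rm=magR(q)
    L=np.array([[x,y,z] for x in(-46,-154) for y in(-13,13) for z in(-8,8)],float)
    return L@Rm.T+q[:3]
def magR(q):
    a=np.radians(q[3]);w=np.radians(q[4])
    x=R.from_euler('z',w).apply([np.sin(a),0,-np.cos(a)]);y=R.from_euler('z',w).apply([0,1,0])
    return np.c_[x,y,np.cross(x,y)]
def hull(n,pts):
    x0,_,y0,_=bx[n]
    u=(proj(n,pts)-[x0-.5,y0-.5])*K
    h=cv2.convexHull(u.astype(np.float32))
    m=np.zeros_like(obs[n]);cv2.fillConvexPoly(m,np.round(h*16).astype(np.int32),1,shift=4);return m
def cost(q):
    c=0
    for n in obs:
        m=hull(n,box(q));c+=1-(m&obs[n]).sum()/(m|obs[n]).sum()
    w0=np.degrees(p[2])
    return c+ ((q[3]-35)/6)**2*.02+((q[4]-w0)/4)**2*.02
if __name__=='__main__':
    best=None
    for dx in(-20,0,20):
        q0=np.r_[pose2(p,[dx,0,44])[0],35,np.degrees(p[2])]
        r=minimize(cost,q0,method='Nelder-Mead',options=dict(initial_simplex=q0+np.vstack([np.zeros(5),np.diag([15,15,10,4,3])]),maxiter=600,xatol=.05,fatol=1e-4))
        print(np.round(r.x,1),round(r.fun,3))
        if best is None or r.fun<best.fun:best=r
    q=best.x;np.save('mag.npy',q)
    d=q[:2]-p[:2];c,sn=np.cos(p[2]),np.sin(p[2]);print('local',c*d[0]+sn*d[1],-sn*d[0]+c*d[1])
    print('grip',box(q)[0],q[:3]-85*magR(q)[:,0])
    for n in obs:
        v=cv2.resize({'top':t,'side':s}[n][bx[n][2]:bx[n][3],bx[n][0]:bx[n][1]],None,fx=K,fy=K,interpolation=3)
        for m,col in((hull(n,box(q)),(0,255,0)),(obs[n],(255,255,0))):
            cs,_=cv2.findContours(m,0,2);cv2.drawContours(v,cs,-1,col,1)
        cv2.imwrite(f'pics/fit_{n}.png',v[:,:,::-1])
E
python3 fit.py; python3 -c "
import cv2,numpy as np
a=cv2.imread('pics/fit_top.png');b=cv2.imread('pics/fit_side.png')
h=max(a.shape[0],b.shape[0]);f=lambda i:np.pad(i,((0,h-i.shape[0]),(0,0),(0,0)))
cv2.imwrite('pics/fit.png',np.hstack([f(a),f(b)]))"
```

```text
[494.6 239.2  30.2  34.4 -19.7] 0.504
[489.  247.3  46.2  34.1 -18.7] 0.559
[494.4 241.   30.1  34.1 -18.2] 0.519
local 21.18177966016697 -2.924005904912632
grip [459.55470863 237.96289328  63.65363262] [449.42899665 255.4011898  100.36025016]
```

View pics/fit.png

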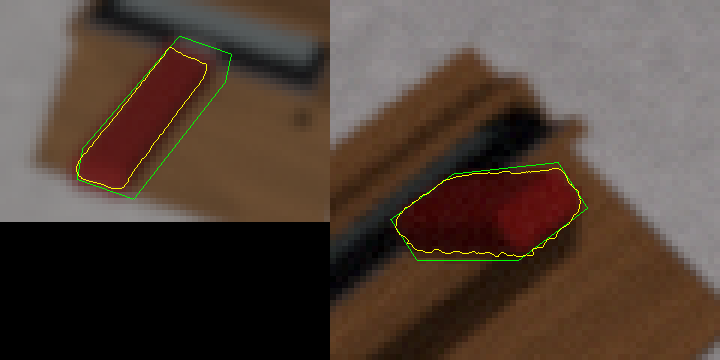

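The fit outline follows the red handle in both views: top (178–199, 233–256), side (243–256, 293–305). Its height is the weak number. I'll carry the arm over to the stand and refine with the wrist camera.

```bash
python3 -m handwheel '[[1,[-25,-6,-32],[0,0,0]],[1,[-25,-6,-32],[0,0,0]],[1,[-25,-6,-32],[0,0,0]],[1,[-25,-6,-32],[0,0,0]],[1,[-25,-6,-32],[0,0,0]],[1,[-25,-6,-32],[0,0,0]],[1,[-25,-6,-32],[0,0,0]],[1,[-25,-6,-32],[0,0,0]],[1,[-25,-6,-32],[0,0,0]],[1,[-25,-6,-32],[0,0,0]]]' 40
python3 -m handwheel '[[1,[-25,0,-33],[0,0,0]],[1,[-25,0,-33],[0,0,0]],[1,[-25,0,-33],[0,0,0]],[1,[-25,0,-33],[0,0,0]],[1,[-25,0,-33],[0,0,0]],[1,[-25,0,-33],[0,0,0]],[1,[-25,0,-33],[0,0,0]],[1,[-25,0,-33],[0,0,0]],[1,[-25,0,-33],[0,0,0]],[1,[-25,0,-33],[0,0,0]]]'
```

```text
time_s: 1.63
ee_pos: [320.6, -155.6, 236.6]
ee_rot: [-89.9, 0.1, -160.6]
force: [0.9, -0.0, -0.8]
gripper_width: 91.2
time_s: 2.47
ee_pos: [446.7, 239.1, 236.1]
ee_rot: [-90.0, 0.0, -160.5]
force: [1.7, -0.5, -0.5]
gripper_width: 91.2
```

```bash
python3 -m handwheel '[[1,[0,0,0],[0,-7.1,0]],[1,[0,0,0],[0,-7.1,0]],[1,[0,0,0],[0,-7.1,0]],[1,[0,0,0],[0,-7.1,0]],[1,[0,0,0],[0,-7.1,0]],[1,[0,0,0],[0,-7.1,0]],[1,[0,0,0],[0,-7.1,0]],[1,[0,0,0],[0,-7.1,0]],[1,[0,0,0],[0,-7.1,0]],[1,[0,0,0],[0,-7.1,0]]]'
python3 -m handwheel '[[1,[0,0,0],[0,-7.1,0]],[1,[0,0,0],[0,-7.1,0]],[1,[0,0,0],[0,-7.1,0]],[1,[0,0,0],[0,-7.1,0]],[1,[0,0,0],[0,-7.1,0]],[1,[0,0,0],[0,-7.1,0]],[1,[0,0,0],[0,-7.1,0]],[1,[0,0,0],[0,-7.1,0]],[1,[0,0,0],[0,-7.1,0]],[1,[0,0,0],[0,-7.1,0]]]'
cat > wv.py <<'E'
from h import *
import sys
s=env.state();im=env.grab_frame('wrist')
np.savez(sys.argv[1]+'.npz',im=im,pos=s['ee_pos'],rot=s['ee_rot'])
print(np.round(s['qpos'],1),np.round(s['ee_pos'],1),np.round(s['ee_rot'],1),s['time_s'])
for d in env.masks_of('wrist','magnifier')[:2]:print(d['p'],d['location'],d['region'].sum())
cv2.imwrite('pics/'+sys.argv[1]+'.png',im[:,:,::-1])
E
python3 wv.py w1
```

```text
time_s: 3.3
ee_pos: [446.6, 236.9, 236.1]
ee_rot: [-90.0, -0.0, -89.2]
force: [-0.1, -0.0, -0.0]
gripper_width: 90.6
time_s: 4.13
ee_pos: [446.6, 236.9, 236.1]
ee_rot: [-90.0, -0.0, -18.2]
force: [-1.2, -0.3, 0.5]
gripper_width: 91.2
[ 26.6  10.1  92.2  -0.   77.7 -45.1] [446.6 236.9 236.1] [-90.   -0.  -18.2] 4.1333
0.97 [300.9, 198.2] 3191
0.64 [299.4, 19.3] 2552
```

View pics/w1.png

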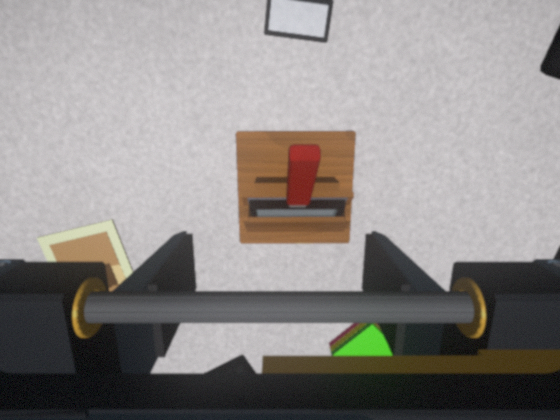

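Wrist view: the stand base spans (236–354, 131–243), and the red handle runs from its top end (305,147) to the collar (299,205). The smaller look-alike is at (299,19). I'll fit all three views together.

```bash
cat >> h.py <<'E'
def wproj(P,pos,rot):
    i=env.camera_info('wrist');M=i['mount'];Rt=R.from_euler('xyz',rot,degrees=True).as_matrix()
    T=(np.atleast_2d(P)-pos)@Rt; c=(T-M[:3,3])@M[:3,:3]
    return np.c_[i['fx']*c[:,0]/c[:,2]+i['cx'],i['fy']*c[:,1]/c[:,2]+i['cy']]
E
cat > fit3.py <<'E'
from h import *
from scipy.optimize import minimize
import fit
from fit import magR,obs,bx,K
d=np.load('w1.npz');pos,rot=d['pos'],d['rot']
# stand refit with wrist corners
B=np.array([[70,75,10],[70,-75,10],[-80,-75,10],[-80,75,10]],float)
tc=lambda x,y:(150+x/4,195+y/4); sc=lambda x,y:(175+(x-400)/4,262+y/4)
tu=np.array([tc(145,40),tc(335,95),tc(275,290),tc(82,230)]);su=np.array([sc(435,208),sc(655,42),sc(608,418)])
wu=np.array([[351,243],[240,243],[236,131],[355,131]],float)
f=lambda p:np.r_[(proj('top',pose2(p,B))-tu).ravel(),(proj('side',pose2(p,B[[0,1,3]]))-su).ravel(),(wproj(pose2(p,B),pos,rot)-wu).ravel()]
r=least_squares(f,np.load('stand.npy'));p=r.x;print('stand',p[:2],np.degrees(p[2]),np.round(r.fun[-8:],1))
im=d['im'];bx['wrist']=(270,340,130,225)
x0,x1,y0,y1=bx['wrist'];g=cv2.resize(im[y0:y1,x0:x1],None,fx=K,fy=K,interpolation=cv2.INTER_CUBIC).astype(int)
obs['wrist']=((g[...,0]>50)&(g[...,0]>2.2*g[...,1])&(g[...,0]>2.2*g[...,2])).astype(np.uint8)
def box(q):
    L=[[x,a*y,b*z] for x,sh in((-44,0),(-151,0),(-154,3)) for y,z in((13-sh,5-sh),(10-sh,8-sh)) for a in(-1,1) for b in(-1,1)]
    return np.array(L,float)@magR(q).T+q[:3]
def hull(n,P):
    x0,_,y0,_=bx[n];u=wproj(P,pos,rot) if n=='wrist' else proj(n,P)
    h=cv2.convexHull(((u-[x0-.5,y0-.5])*K).astype(np.float32));m=np.zeros_like(obs[n])
    cv2.fillConvexPoly(m,np.round(h*16).astype(np.int32),1,shift=4);return m
w0=np.degrees(p[2])
def cost(q,v=0):
    c=[]
    for n in obs:
        m=hull(n,box(q));c.append(1-(m&obs[n]).sum()/(m|obs[n]).sum())
    if v:print(list(obs),np.round(c,2))
    return sum(c)+((q[3]-35)/3)**2*.02+((q[4]-w0)/2)**2*.02+((q[2]-44)/4)**2*.02
best=None
for dx in(0,15,30):
    q0=np.r_[pose2(p,[dx,0,44])[0],35,w0]
    r=minimize(cost,q0,method='Nelder-Mead',options=dict(initial_simplex=q0+np.vstack([np.zeros(5),np.diag([12,12,6,3,2])]),maxiter=800,xatol=.05,fatol=1e-4))
    print(np.round(r.x,1),round(r.fun,3))
    if best is None or r.fun<best.fun:best=r
q=best.x;cost(q,1);np.save('mag.npy',q)
c,sn=np.cos(p[2]),np.sin(p[2]);dd=q[:2]-p[:2];print('local',c*dd[0]+sn*dd[1],-sn*dd[0]+c*dd[1])
print('grip',q[:3]-85*magR(q)[:,0],'x',magR(q)[:,0])
v=cv2.resize(im[y0:y1,x0:x1],None,fx=K,fy=K,interpolation=3)
for m,col in((hull('wrist',box(q)),(0,255,0)),(obs['wrist'],(255,255,0))):
    cs,_=cv2.findContours(m,0,2);cv2.drawContours(v,cs,-1,col,1)
cv2.imwrite('pics/fit3.png',v[:,:,::-1])
E
python3 fit3.py
```

```text
stand [476.62453767 248.76890635] -17.704989432939357 [-0.7 -0.  -0.5  0.8 -1.3 -0.5  1.3 -1.6]
[491.3 243.4  39.5  34.5 -18.1] 0.546
[490.8 243.5  39.7  34.3 -18.7] 0.545
[491.1 243.   39.9  34.6 -18.7] 0.548
['top', 'side', 'wrist'] [0.33 0.08 0.12]
local 15.13788764615795 -0.6568460958329227
grip [445.42981416 258.86816078 109.91546006] x [ 0.53430409 -0.18033721 -0.82583148]
```

View pics/fit3.png

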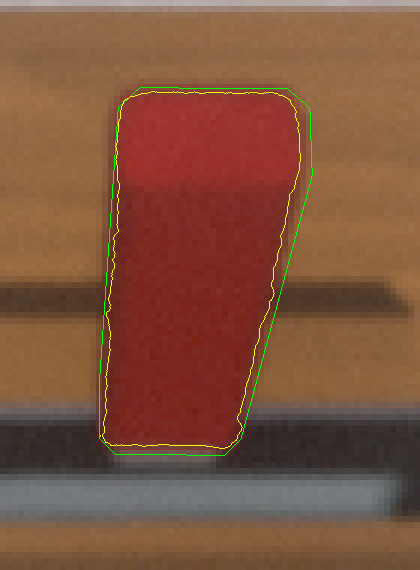

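The fit agrees with the wrist outline (handle from (290,145) to (309,205)), giving the grip point as about (445,259,110). I'll tilt the tool back 25° so the handle end clears the gripper body, line up and look.

```bash
python3 -m handwheel '[[1,[0,0,0],[0,0,6.25]],[1,[0,0,0],[0,0,6.25]],[1,[0,0,0],[0,0,6.25]],[1,[0,0,0],[0,0,6.25]],[1,[23,0,10],[0,0,0]],[1,[23,0,10],[0,0,0]],[1,[0,15,0],[0,0,0]],[1,[0,15,0],[0,0,0]],[1,[0,15,0],[0,0,0]],[1,[0,0,0],[0,0,0]]]' 40; python3 wv.py w2
```

```text
time_s: 5.07
ee_pos: [472.5, 248.3, 173.4]
ee_rot: [-90.3, 25.3, -18.9]
force: [-0.2, -0.5, 0.6]
gripper_width: 91.2
[ 16.7  26.9  81.7  14.1  92.5 -56.6] [472.5 248.3 173.4] [-90.3  25.3 -18.9] 5.0667
0.79 [281.2, 232.0] 6306
0.72 [283.2, 74.2] 3059
```

View pics/w2.png

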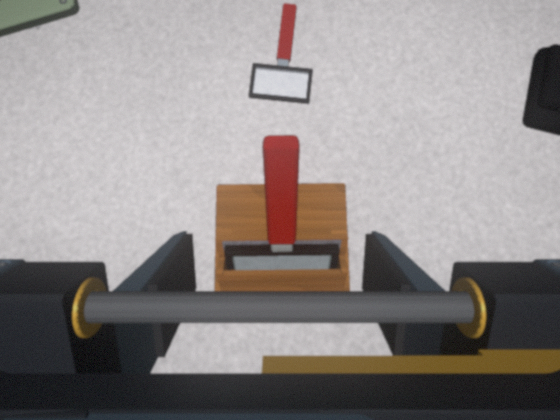

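Wrist view: the handle runs from (281,140) to the collar (282,243), centred between the fingers (192 and 366, middle 279). I'll check this against the prediction.

```bash
cat > chk.py <<'E'
from h import *
from fit import magR
q=np.load('mag.npy');d=np.load('w2.npz');s=env.state()
Rm=magR(q)
for L in([-154,0,-8],[-154,13,0],[-154,-13,0],[-44,0,8],[-44,13,8],[-44,-13,8],[-154,0,8]):
    print(L,np.round(wproj(q[:3]+Rm@L,d['pos'],d['rot'])[0],1))
Rt=R.from_euler('xyz',s['ee_rot'],degrees=True).as_matrix()
g=q[:3]-85*Rm[:,0]
print('move tool',Rt.T@(g-s['ee_pos'])+[0,19,0])
print('mag axes in tool',np.round(Rt.T@Rm,2))
E
python3 chk.py
```

```text
[-154, 0, -8] [281.7 132.6]
[-154, 13, 0] [300.4 139.1]
[-154, -13, 0] [263.1 139.2]
[-44, 0, 8] [281.5 245.3]
[-44, 13, 8] [295.8 245.3]
[-44, -13, 8] [267.3 245.3]
[-154, 0, 8] [281.8 146.1]
move tool [-5.65797568e-02  9.18116969e+01  4.50374677e-01]
mag axes in tool [[ 0.86 -0.    0.51]
 [ 0.51 -0.   -0.86]
 [ 0.    1.   -0.  ]]
```

```bash
python3 -m handwheel '[[1,[0,15,0],[0,0,0]],[1,[0,15,0],[0,0,0]],[1,[0,15,0],[0,0,0]],[1,[0,15,0],[0,0,0]],[1,[0,12,0],[0,0,0]],[1,[0,10,0],[0,0,0]],[1,[0,10,0],[0,0,0]],[1,[0,0,0],[0,0,0]],[1,[0,0,0],[0,0,0]],[1,[0,0,0],[0,0,0]]]' 40; python3 wv.py w3
```

```text
time_s: 6.0
ee_pos: [438.5, 261.2, 93.0]
ee_rot: [-89.9, 24.9, -18.6]
force: [-0.4, 0.5, -0.5]
gripper_width: 91.2
[ 18.7  27.9  92.4  15.   80.4 -58. ] [438.5 261.2  93. ] [-89.9  24.9 -18.6] 6.0
0.85 [277.6, 213.5] 7516
0.59 [280.7, 68.7] 4163
```

View pics/w3.png

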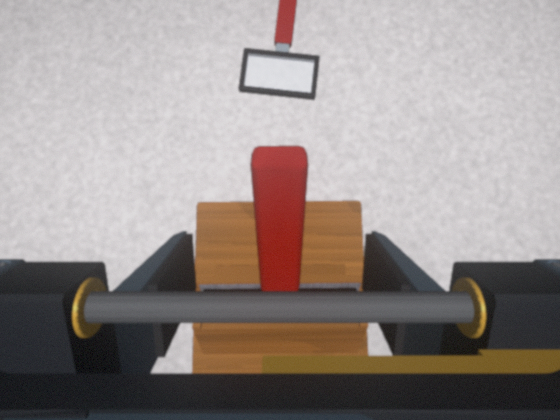

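The handle is centred between the fingers: end at (279,152), meeting the crossbar at (279,290). Closing now.

```bash
python3 -m handwheel '[[0,[0,0,0],[0,0,0]],[0,[0,0,0],[0,0,0]],[0,[0,0,0],[0,0,0]],[0,[0,0,0],[0,0,0]],[0,[0,0,0],[0,0,0]],[0,[0,0,0],[0,0,0]],[0,[0,0,0],[0,0,0]],[0,[0,0,0],[0,0,0]],[0,[0,0,0],[0,0,0]],[0,[0,0,0],[0,0,0]]]' 45
```

```text
time_s: 6.93
ee_pos: [437.7, 261.0, 92.4]
ee_rot: [-90.0, 25.0, -18.6]
force: [0.5, 0.1, 0.3]
gripper_width: 27.4
```

Gripped, with the opening at 27 mm. Drawing out along the pocket, slowly at first.

```bash
python3 -m handwheel '[[0,[-2.6,-1.5,0],[0,0,0]],[0,[-2.6,-1.5,0],[0,0,0]],[0,[-4.3,-2.5,0],[0,0,0]],[0,[-4.3,-2.5,0],[0,0,0]],[0,[-4.3,-2.5,0],[0,0,0]],[0,[-4.3,-2.5,0],[0,0,0]],[0,[-4.3,-2.5,0],[0,0,0]],[0,[-4.3,-2.5,0],[0,0,0]],[0,[-4.3,-2.5,0],[0,0,0]],[0,[-4.3,-2.5,0],[0,0,0]]]'
```

```text
time_s: 7.77
ee_pos: [412.6, 269.5, 130.4]
ee_rot: [-90.0, 25.0, -18.6]
force: [-0.2, 1.0, 1.0]
gripper_width: -0.0
```

```bash
python3 wv.py w4; python3 -c "
from h import *
s=env.grab_frame('side');cv2.imwrite('pics/s4.png',cv2.resize(s[180:360,120:360],(800,600),interpolation=3)[:,:,::-1])"
```

```text
[ 20.2  24.2  92.7  15.5  83.3 -55.8] [412.6 269.5 130.4] [-90.   25.  -18.6] 7.7667
0.93 [283.8, 109.9] 4011
0.67 [279.0, 226.4] 950
```

View pics/s4.png

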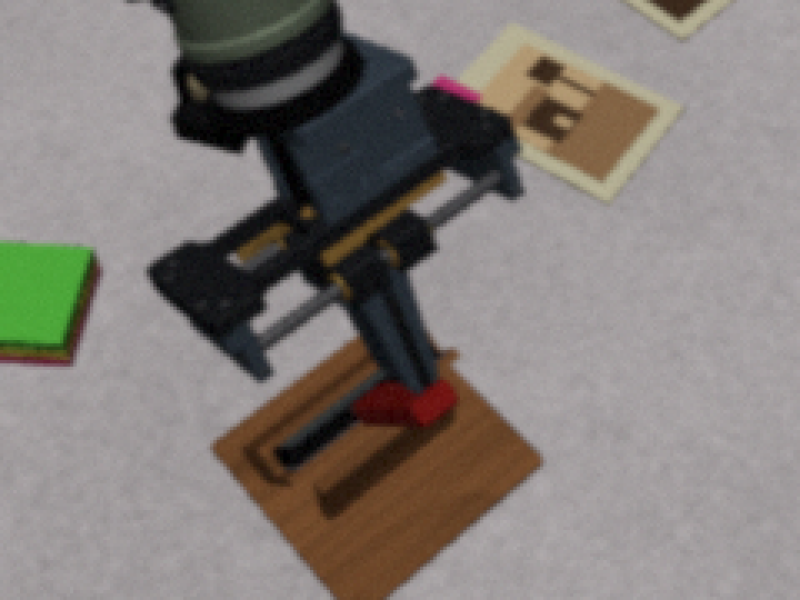

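View pics/w4.png

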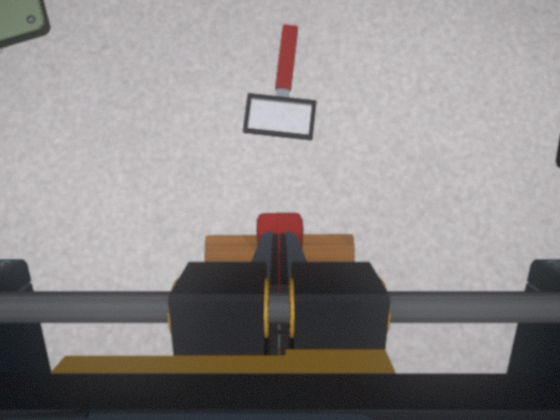

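The fingers are shut at 0 mm and the handle is still in the pocket: end at (432,405) in the crop, which is about where it was before. The 27 mm reading was the fingers mid-travel, so the grasp missed, most likely by being too shallow. I'll work out the depth error.

```bash
python3 - <<'E'
from h import *
from fit import magR
q=np.load('mag.npy');Rm=magR(q);s=env.state();print(s['gripper_width'],s['force'])
f=lambda c:(c-[120,180])*(800/240)
print('tcp in side crop',f(proj('side',s['ee_pos'])))
for L in([-154,0,0],[-154,13,0],[-154,-13,0],[-44,0,0],[-85,0,0],[-32,55,0],[-32,-55,0]):
    P=q[:3]+Rm@L;print(L,np.round(P),'side',f(proj('side',P)),'top',proj('top',P))
for n in('w1','w2','w3','w4'):
    d=np.load(n+'.npz');print(n,[np.round(wproj(q[:3]+Rm@L,d['pos'],d['rot'])[0]) for L in([-154,13,0],[-154,-13,0],[-44,13,0],[-44,-13,0],[-32,55,0],[-32,-55,0])])
t=env.grab_frame('top');c=cv2.resize(t[200:275,150:250],(800,600),interpolation=3);cv2.imwrite('pics/t5.png',c[:,:,::-1])
im=np.load('w2.npz')['im'];cv2.imwrite('pics/w2c.png',cv2.resize(im[120:300,160:400],(800,600),interpolation=3)[:,:,::-1])
E
```

```text
0.48016271322596105 [ 0.20411321  0.08077421 -0.24026933]
tcp in side crop [[431.60826365 424.33423654]]
[-154, 0, 0] [409. 271. 167.] side [[433.64442402 397.42658978]] top [[180.40827989 254.93114303]]
[-154, 13, 0] [413. 284. 167.] side [[414.1588186  412.55716285]] top [[175.59433864 253.34423384]]
[-154, -13, 0] [404. 259. 167.] side [[452.83024178 382.52880182]] top [[185.23004751 256.52063217]]
[-44, 0, 0] [467. 251.  76.] side [[373.16132914 402.24919026]] top [[196.26601229 235.10039046]]
[-85, 0, 0] [445. 259. 110.] side [[393.94166559 400.59227669]] top [[190.69420622 242.06816522]]
[-32, 55, 0] [491. 301.  66.] side [[292.26385671 459.7140123 ]] top [[179.42656822 227.16617914]]
[-32, -55, 0] [456. 197.  66.] side [[438.41604017 348.86069933]] top [[216.34399931 239.16514301]]
w1 [array([322., 151.]), array([289., 151.]), array([310., 198.]), array([286., 198.]), array([346., 202.]), array([249., 201.])]
w2 [array([300., 139.]), array([263., 139.]), array([296., 238.]), array([268., 238.]), array([339., 246.]), array([224., 246.])]
w3 [array([310., 153.]), array([251., 153.]), array([299., 283.]), array([261., 283.]), array([358., 292.]), array([202., 292.])]
w4 [array([305., 223.]), array([257., 223.]), array([297., 316.]), array([263., 316.]), array([349., 323.]), array([211., 323.])]
```

View pics/t5.png

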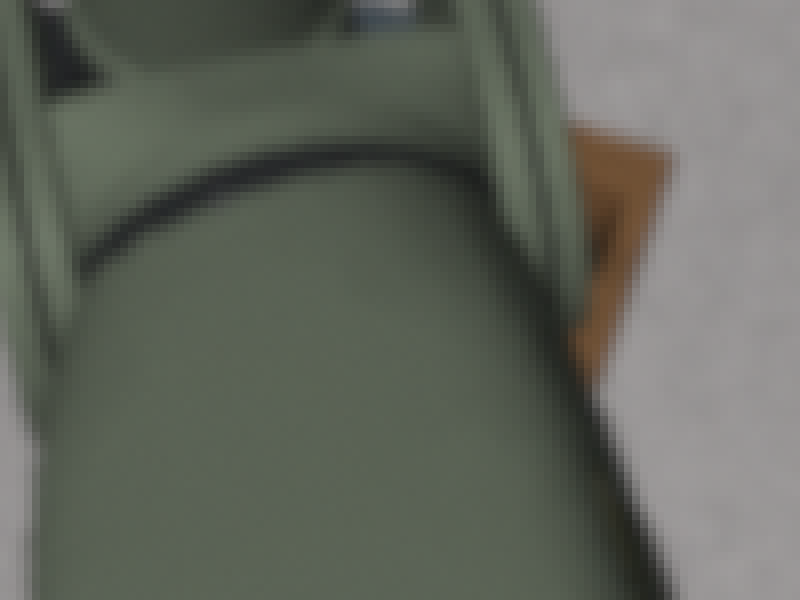

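View pics/w2c.png

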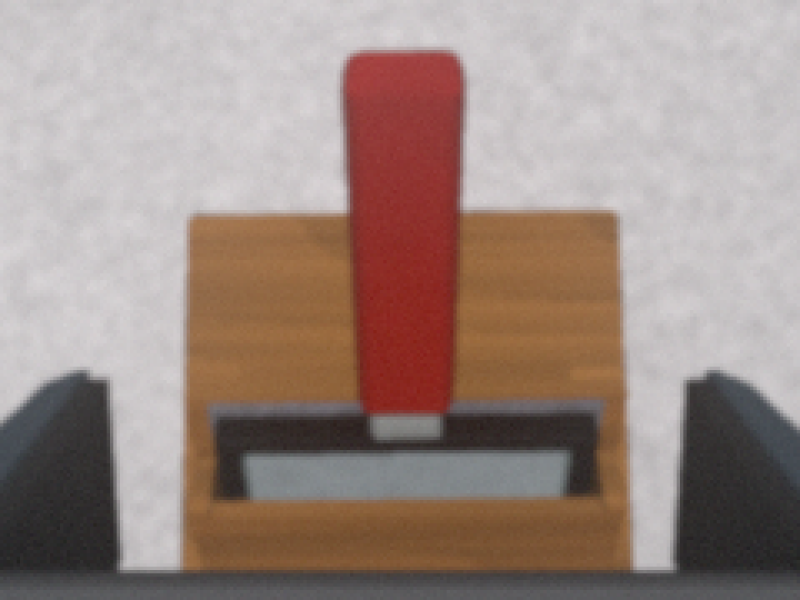

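The fit agrees well with the w2 crop: frame corners predicted (224,246) and (339,246), seen (224,245) and (341,245). So the magnifier is located correctly. However, the fingertip edge in the wrist picture, (192,233), fits a tip about 38 mm short of the reported TCP. I'll back off, open, and check the real tip from the side camera.

```bash
python3 -m handwheel '[[0,[0,-25,0],[0,0,0]],[0,[0,-25,0],[0,0,0]],[0,[0,-25,0],[0,0,0]],[0,[0,-25,0],[0,0,0]],[0,[0,0,0],[0,0,0]],[0,[0,0,0],[0,0,0]],[0,[0,0,0],[0,0,0]],[0,[0,0,0],[0,0,0]],[0,[0,0,0],[0,0,0]],[0,[0,0,0],[0,0,0]]]'
cat > sv.py <<'E'
from h import *
import sys
s=env.state();im=env.grab_frame('side');Rt=R.from_euler('xyz',s['ee_rot'],degrees=True).as_matrix()
x0,y0=int(sys.argv[2]),int(sys.argv[3])
v=cv2.resize(im[y0:y0+150,x0:x0+200],(800,600),interpolation=3)
for y,c in((0,(255,0,255)),(-19,(0,255,255)),(-38,(255,255,0))):
    for x in(-16,16):
        u=(proj('side',s['ee_pos']+Rt@[x,y,0])[0]-[x0,y0])*4;cv2.circle(v,tuple(int(k) for k in u),4,c,1);print(x,y,np.round(u))
cv2.imwrite('pics/'+sys.argv[1]+'.png',v[:,:,::-1])
E
python3 sv.py s6 150 190
```

```text
time_s: 8.8
ee_pos: [452.2, 255.9, 219.8]
ee_rot: [-90.1, 25.1, -18.6]
force: [-0.3, 0.6, 0.2]
gripper_width: 0.6
-16 0 [346. 314.]
16 0 [306. 288.]
-16 -19 [331. 279.]
16 -19 [291. 254.]
-16 -38 [316. 243.]
16 -38 [276. 219.]
```

View pics/s6.png

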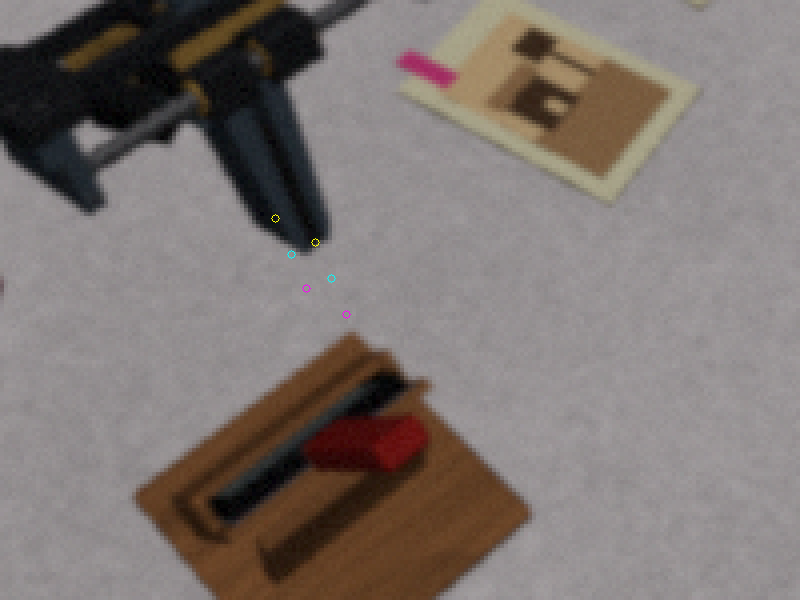

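Side view: the shut fingertips end at about (316,243), on the yellow mark 38 mm behind the reported TCP (magenta). The real tips are therefore about 38 mm shorter than reported, so the true grasp point is about 57 mm behind the reported TCP. The magnifier and stand haven't moved. I'll retry deeper.

```bash
sed -i 's/\[0,19,0\]/[0,57,0]/' chk.py; python3 chk.py | tail -4
python3 - <<'E'
from h import *
s=env.state();Rt=R.from_euler('xyz',s['ee_rot'],degrees=True).as_matrix()
print(Rt.T@np.array([0,0,1]))
E
```

```text
move tool [ 39.84166083 159.93398355   0.70526895]
mag axes in tool [[ 0.86  0.    0.51]
 [ 0.51 -0.   -0.86]
 [ 0.    1.   -0.  ]]
[-0.42366551 -0.90581819 -0.00097384]
```

```bash
python3 -m handwheel '[[1,[20,0,0],[0,0,0]],[1,[20,0,0],[0,0,0]],[1,[0,0,0],[0,0,0]],[1,[0,0,0],[0,0,0]],[1,[0,0,0],[0,0,0]],[1,[0,0,0],[0,0,0]],[1,[0,0,0],[0,0,0]],[1,[0,15,0],[0,0,0]],[1,[0,20,0],[0,0,0]],[1,[0,20,0],[0,0,0]]]' 45
python3 -m handwheel '[[1,[0,0,0],[0,0,0]],[1,[0,0,0],[0,0,0]],[1,[0,15,0],[0,0,0]],[1,[0,15,0],[0,0,0]],[1,[0,15,0],[0,0,0]],[1,[0,15,0],[0,0,0]],[1,[0,15,0],[0,0,0]],[1,[0,15,0],[0,0,0]],[1,[0,10,0],[0,0,0]],[1,[0,0,0],[0,0,0]]]'; python3 wv.py w7; python3 sv.py s7 150 190;python3 chk.py|sed -n 8p
```

```text
time_s: 9.68
ee_pos: [465.1, 252.1, 154.1]
ee_rot: [-89.9, 24.9, -18.5]
force: [-0.2, 0.4, 0.2]
gripper_width: 63.7
time_s: 10.52
ee_pos: [424.5, 265.2, 62.8]
ee_rot: [-90.1, 25.1, -18.6]
force: [-0.7, -0.2, 0.2]
gripper_width: 91.2
[ 19.4  28.8  95.9  15.5  76.1 -58.5] [424.5 265.2  62.8] [-90.1  25.1 -18.6] 10.5167
0.76 [280.2, 255.2] 13738
0.58 [281.4, 65.1] 5082
-16 0 [404. 530.]
16 0 [367. 501.]
-16 -19 [391. 502.]
16 -19 [354. 473.]
-16 -38 [379. 473.]
16 -38 [342. 445.]
move tool [-0.97514067  7.0731522  -0.20011172]
```

View pics/s7.png

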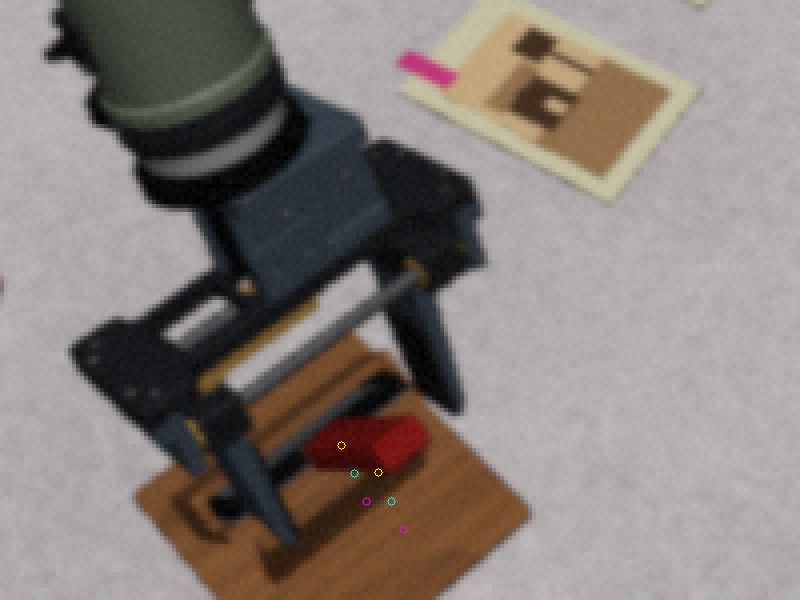

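View pics/w7.png

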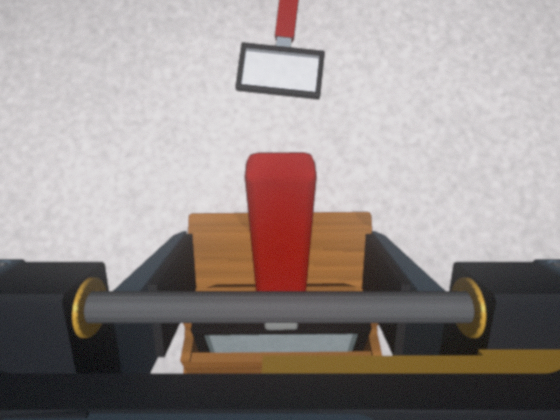

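The fingers now straddle the handle in both views: side, tips near (290,540) and (455,410) either side of the handle at (365,445); wrist, handle col 280, clear of both fingers. Go 6 mm deeper, then close and wait it out.

```bash
python3 -m handwheel '[[1,[-1,6,0],[0,0,0]],[0,[0,0,0],[0,0,0]],[0,[0,0,0],[0,0,0]],[0,[0,0,0],[0,0,0]],[0,[0,0,0],[0,0,0]],[0,[0,0,0],[0,0,0]],[0,[0,0,0],[0,0,0]],[0,[0,0,0],[0,0,0]],[0,[0,0,0],[0,0,0]],[0,[0,0,0],[0,0,0]]]' 45
python3 -m handwheel '[[0,[0,0,0],[0,0,0]],[0,[0,0,0],[0,0,0]],[0,[0,0,0],[0,0,0]],[0,[0,0,0],[0,0,0]],[0,[0,0,0],[0,0,0]],[0,[0,0,0],[0,0,0]],[0,[0,0,0],[0,0,0]],[0,[0,0,0],[0,0,0]],[0,[0,0,0],[0,0,0]],[0,[0,0,0],[0,0,0]]]'; python3 wv.py w8
```

```text
time_s: 11.5
ee_pos: [422.0, 266.3, 58.2]
ee_rot: [-90.0, 25.0, -18.6]
force: [0.4, -0.7, 0.8]
gripper_width: 34.1
time_s: 12.33
ee_pos: [422.0, 266.3, 58.2]
ee_rot: [-90.0, 25.0, -18.6]
force: [1.6, 1.4, -1.9]
gripper_width: 25.8
[ 19.6  28.8  96.5  15.7  75.3 -58.6] [422.  266.3  58.2] [-90.   25.  -18.6] 12.3333
0.93 [276.4, 232.6] 10625
0.84 [282.9, 64.6] 5273
```

View pics/w8.png

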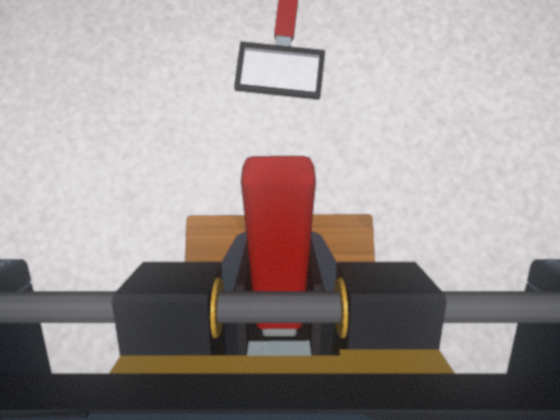

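The grip is real now: 25.8 mm and steady, with pads on both sides of the handle (cols 247 and 311). Drawing out.

```bash
python3 -m handwheel '[[0,[-2.6,-1.5,0],[0,0,0]],[0,[-2.6,-1.5,0],[0,0,0]],[0,[-4.3,-2.5,0],[0,0,0]],[0,[-4.3,-2.5,0],[0,0,0]],[0,[-4.3,-2.5,0],[0,0,0]],[0,[-4.3,-2.5,0],[0,0,0]],[0,[-4.3,-2.5,0],[0,0,0]],[0,[-4.3,-2.5,0],[0,0,0]],[0,[-4.3,-2.5,0],[0,0,0]],[0,[-4.3,-2.5,0],[0,0,0]]]'
python3 sv.py s9 150 190
```

```text
time_s: 13.27
ee_pos: [396.7, 274.7, 96.2]
ee_rot: [-90.0, 25.0, -18.6]
force: [-0.3, 1.3, -1.3]
gripper_width: 25.5
-16 0 [445. 545.]
16 0 [406. 514.]
-16 -19 [433. 515.]
16 -19 [393. 485.]
-16 -38 [420. 485.]
16 -38 [380. 456.]
```

View pics/s9.png

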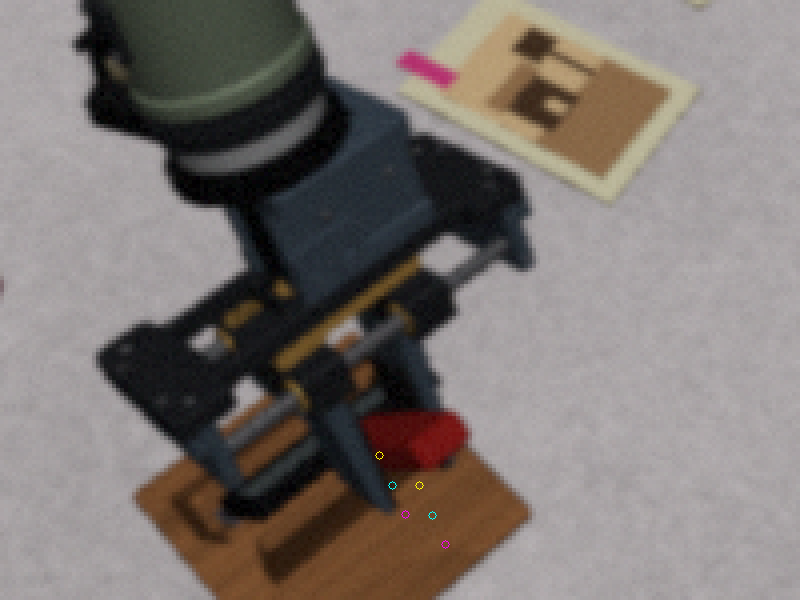

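The handle, now at (420,440) in the crop, and the frame, at (240,500), rise with the gripper, and the stand is still. Another 55 mm along the pocket will clear it.

```bash
python3 -m handwheel '[[0,[-4.8,-2.8,0],[0,0,0]],[0,[-4.8,-2.8,0],[0,0,0]],[0,[-4.8,-2.8,0],[0,0,0]],[0,[-4.8,-2.8,0],[0,0,0]],[0,[-4.8,-2.8,0],[0,0,0]],[0,[-4.8,-2.8,0],[0,0,0]],[0,[-4.8,-2.8,0],[0,0,0]],[0,[-4.8,-2.8,0],[0,0,0]],[0,[-4.8,-2.8,0],[0,0,0]],[0,[-4.8,-2.8,0],[0,0,0]]]'
python3 wv.py w10; python3 sv.py s10 150 190
```

```text
time_s: 14.15
ee_pos: [366.8, 284.8, 141.9]
ee_rot: [-90.0, 25.0, -18.6]
force: [0.8, -0.8, -2.7]
gripper_width: 25.4
[ 23.3  20.6  96.7  16.5  82.2 -53.2] [366.8 284.8 141.9] [-90.   25.  -18.6] 14.15
0.78 [284.3, 135.0] 2010
0.67 [280.5, 233.4] 10815
-16 0 [491. 549.]
16 0 [447. 516.]
-16 -19 [478. 518.]
16 -19 [434. 486.]
-16 -38 [465. 485.]
16 -38 [420. 454.]
```

View pics/s10.png

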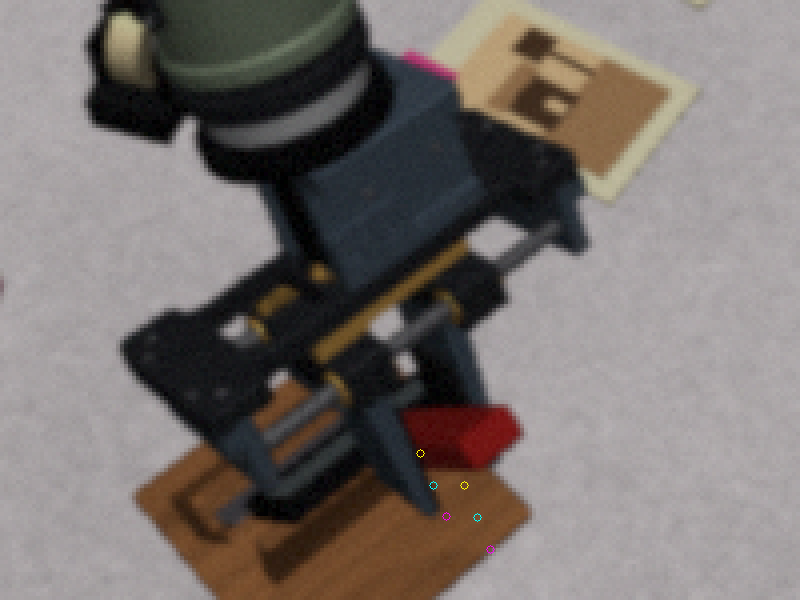

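View pics/w10.png

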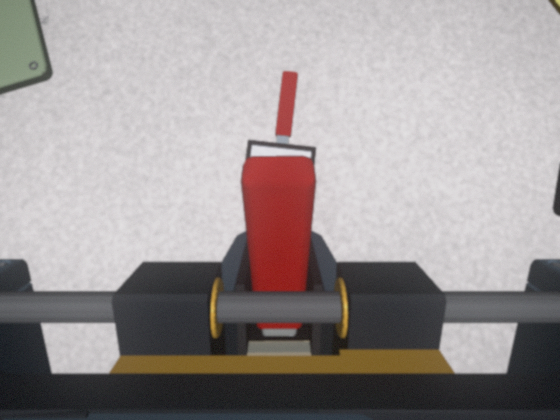

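The frame is clear of the pocket: its lower edge is computed about 97 mm up, the stand top is 70 mm. The handle hasn't moved in the grip (wrist rows 157–328 as in the previous picture). Next I'll lift and turn the lens level.

```bash
python3 -m handwheel '[[0,[-8.5,-18,0],[0,0,0]],[0,[-8.5,-18,0],[0,0,0]],[0,[-8.5,-18,0],[0,0,0]],[0,[0,0,0],[0,0,-5]],[0,[0,0,0],[0,0,-7]],[0,[0,0,0],[0,0,-7]],[0,[0,0,0],[0,0,-7]],[0,[0,0,0],[0,0,-7]],[0,[0,0,0],[0,0,-7]],[0,[0,0,0],[0,0,-7]]]'
cat > plan.py <<'E'
from h import *
from fit import magR
q=np.load('mag.npy')
Tr=R.from_euler('xyz',[-90,25,-18.6],degrees=True).as_matrix();tp=np.array([422,266.3,58.2])
Rl=Tr.T@magR(q);pl=Tr.T@(q[:3]-tp)
s=env.state();Rt=R.from_euler('xyz',s['ee_rot'],degrees=True).as_matrix()
Rm=Rt@Rl;lens=s['ee_pos']+Rt@pl
print('t',s['time_s'],'q',np.round(s['qpos'],1),'ee',np.round(s['ee_pos'],1),np.round(s['ee_rot'],1))
print('lens in tool',np.round(pl,1),'lens',np.round(lens,1),'xaxis',np.round(Rm[:,0],3),'normal',np.round(Rm[:,2],3))
print('delta lens in tool',np.round(Rt.T@(np.array([511,-61,100])-lens),1))
print('up in tool',np.round(Rt.T[:,2],3))
E
python3 plan.py
```

```text
time_s: 15.13
ee_pos: [366.8, 285.1, 202.3]
ee_rot: [-89.8, -22.3, -18.7]
force: [-0.3, 0.2, -2.4]
gripper_width: 25.5
t 15.1333 q [ 53.2   2.6 110.  -24.   62.1  -7.8] ee [366.8 285.1 202.3] [-89.8 -22.3 -18.7]
lens in tool [ 73.5 -13.9   0.4] lens [426.3 265.3 243.1] xaxis [ 0.938 -0.316 -0.146] normal [ 0.137 -0.051  0.989]
delta lens in tool [ 116.7  201.4 -282.7]
up in tool [ 0.38  -0.925  0.004]
```

```bash
python3 -m handwheel '[[0,[0,0,0],[0,0,-5]],[0,[0,0,0],[0,0,-3]],[0,[0,0,-25],[0,0,0]],[0,[0,0,-35],[0,0,0]],[0,[0,0,-35],[0,0,0]],[0,[0,0,-35],[0,0,0]],[0,[0,0,-35],[0,0,0]],[0,[0,0,-35],[0,0,0]],[0,[0,0,-35],[0,0,0]],[0,[0,0,-25],[0,0,0]]]'; python3 plan.py
```

```text
time_s: 15.97
ee_pos: [281.4, 36.1, 200.0]
ee_rot: [-90.1, -29.9, -18.5]
force: [0.9, 0.4, -3.0]
gripper_width: 25.8
t 15.9667 q [ 37.8 -24.6 132.8 -29.4  57.8 -20.8] ee [281.4  36.1 200. ] [-90.1 -29.9 -18.5]
lens in tool [ 73.5 -13.9   0.4] lens [335.4  18.4 248.7] xaxis [ 0.948 -0.319 -0.013] normal [ 0.013 -0.003  1.   ]
delta lens in tool [ 92.1 224.5 -19. ]
up in tool [ 0.499 -0.867 -0.002]
```

```bash
python3 -m handwheel '[[0,[8,20,-2],[0,0,0]],[0,[8,20,-2],[0,0,0]],[0,[8,20,-2],[0,0,0]],[0,[8,20,-2],[0,0,0]],[0,[8,20,-2],[0,0,0]],[0,[8,20,-2],[0,0,0]],[0,[8,20,-2],[0,0,0]],[0,[8,20,-2],[0,0,0]],[0,[8,20,-2],[0,0,0]],[0,[0,0,0],[0,0,0]]]'; python3 plan.py
cat > look.py <<'E'
from h import *
import sys
exec(open('plan.py').read().split("print('t'")[0].split('import magR\n')[1],globals()) if 0 else None
E
python3 - <<'E'
from h import *
for n in('top','side'):
    im=env.grab_frame(n);np.save(n+'11.npy',im)
    x0,y0=(230,150) if n=='top' else (190,120)
    cv2.imwrite(f'pics/{n}11.png',cv2.resize(im[y0:y0+150,x0:x0+200],(800,600),interpolation=3)[:,:,::-1])
E
```

```text
time_s: 16.8
ee_pos: [422.9, -28.6, 79.1]
ee_rot: [-90.1, -29.7, -18.7]
force: [-0.4, 0.3, -0.8]
gripper_width: 26.0
t 16.8 q [  4.6  -0.8 139.2 -40.1  18.  -30.8] ee [422.9 -28.6  79.1] [-90.1 -29.7 -18.7]
lens in tool [ 73.5 -13.9   0.4] lens [477.  -46.4 127.6] xaxis [ 0.947 -0.322 -0.016] normal [ 0.016 -0.004  1.   ]
delta lens in tool [18.3 42.3 -2.8]
up in tool [ 0.496 -0.868 -0.002]
```

View pics/top11.png

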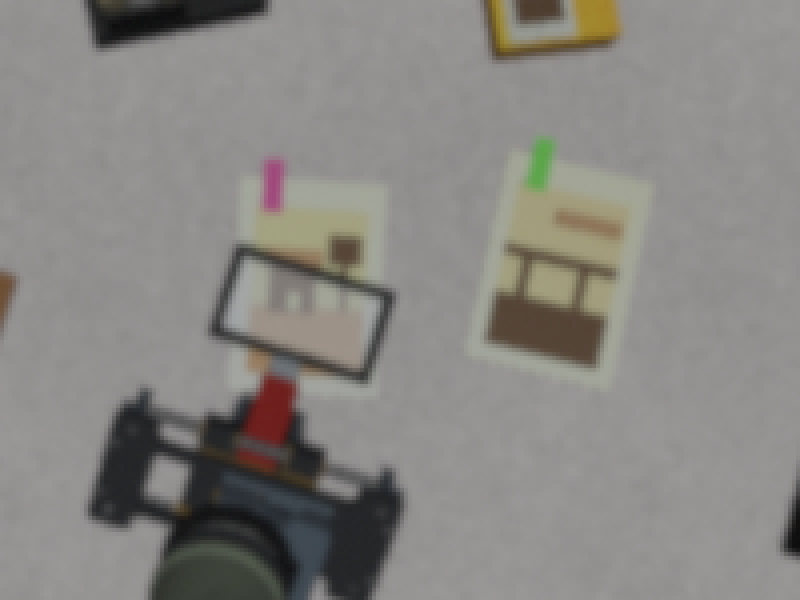

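View pics/side11.png

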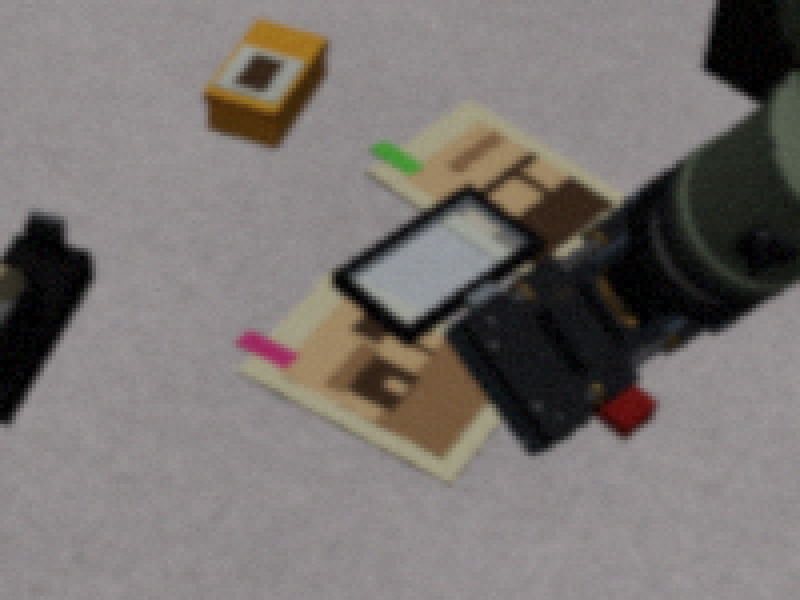

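Top crop: the lens frame, corners (238,245) to (366,381), is over the pink print and its flag. Side crop: the lens is flat in front of the gripper, centre near (440,265), and nothing touches. I'll measure the lens pose from the frame corners.

```bash
cat > lensfit.py <<'E'
from h import *
C=np.array([[32,55,0],[32,-55,0],[-32,-55,0],[-32,55,0]],float)
def lensfit(tu,su,x0=(500,-50,110)):
    P=lambda p:C@R.from_rotvec(p[3:]).as_matrix().T+p[:3]
    r=least_squares(lambda p:np.r_[(proj('top',P(p))-tu).ravel(),(proj('side',P(p))-su).ravel()],[*x0,0,0,-.3])
    Rm=R.from_rotvec(r.x[3:]).as_matrix()
    print('lens',np.round(r.x[:3],1),'x',np.round(Rm[:,0],3),'n',np.round(Rm[:,2],3),'tilt',np.degrees(np.arccos(Rm[2,2])),'res',np.round(r.fun,1))
E
python3 - <<'E'
from lensfit import *
tu=np.array([(238,245),(396,292),(366,381),(212,335)])/4+[230,150]
su=np.array([(334,278),(468,186),(545,243),(405,340)])/4+[190,120]
lensfit(tu,su)
for n,p in(('pink',[511,-61,3]),):print(proj('top',p),proj('side',p),(proj('side',p)-[190,120])*4,(proj('top',p)-[230,150])*4)
E
```

```text
lens [476.1 -49.2 126.2] x [ 0.949 -0.314 -0.011] n [0.014 0.006 1.   ] tilt 0.8547483486117738 res [ 0.  -0.4  0.3  0.1  0.9  0.9 -0.7 -0.1 -1.2  0.  -0.2  0.1  0.2 -0.1
  0.6  0.1]
[[307.13233412 221.26955884]] [[287.40720134 210.82278472]] [[389.62880535 363.29113888]] [[308.52933647 285.07823538]]
```

The image fit (476,−49,126; tilt 0.9°) agrees with the kinematics (477,−46,128). Remaining move in tool axes is about (19,41,0).

```bash
python3 -m handwheel '[[0,[2.4,5.2,0],[0,0,-0.1]],[0,[2.4,5.2,0],[0,0,-0.1]],[0,[2.4,5.2,0],[0,0,-0.1]],[0,[2.4,5.2,0],[0,0,-0.1]],[0,[2.4,5.2,0],[0,0,-0.1]],[0,[2.4,5.2,0],[0,0,-0.1]],[0,[2.4,5.2,0],[0,0,-0.1]],[0,[2.4,5.2,0],[0,0,-0.1]],[0,[0,0,0],[0,0,0]],[0,[0,0,0],[0,0,0]]]'; python3 plan.py
python3 - <<'E'
from h import *
for n in('top','side'):
    im=env.grab_frame(n)
    x0,y0=(230,150) if n=='top' else (190,120)
    cv2.imwrite(f'pics/{n}12.png',cv2.resize(im[y0:y0+150,x0:x0+200],(800,600),interpolation=3)[:,:,::-1])
E
```

```text
time_s: 17.73
ee_pos: [458.0, -38.9, 55.8]
ee_rot: [-90.0, -30.9, -18.6]
force: [1.1, 0.5, -1.4]
gripper_width: 25.8
t 17.7333 q [  2.2   5.2 139.  -58.3  12.3 -14.3] ee [458.  -38.9  55.8] [-90.  -30.9 -18.6]
lens in tool [ 73.5 -13.9   0.4] lens [511.2 -56.4 105.5] xaxis [ 0.948 -0.319  0.003] normal [-0.003  0.     1.   ]
delta lens in tool [-1.7  5.4 -4.4]
up in tool [ 0.513 -0.858 -0.   ]
```

View pics/top12.png

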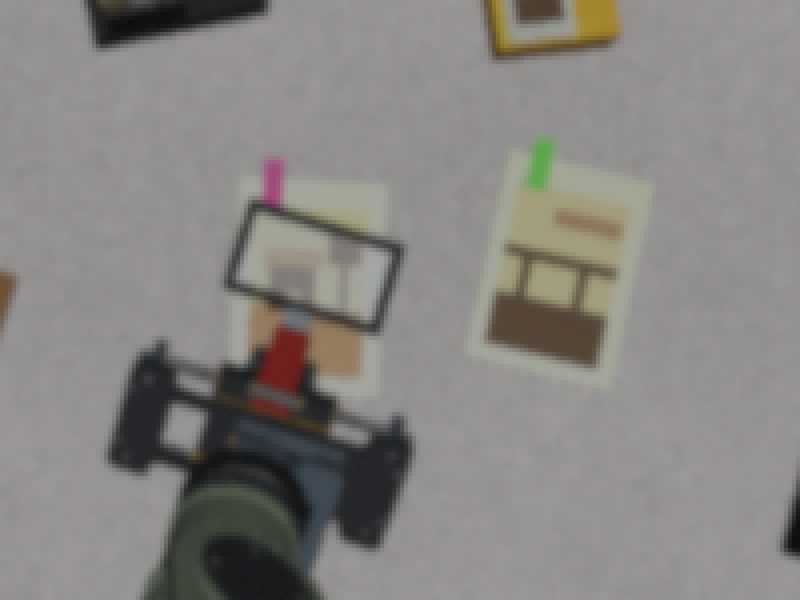

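View pics/side12.png

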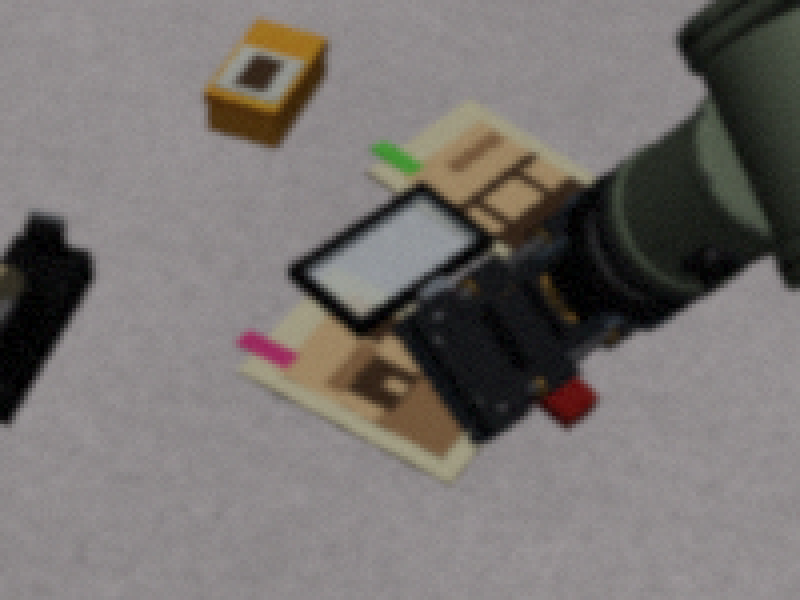

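Both views show the lens over the pink print: top crop centre about (316,268), side crop centre about (392,258). I'll measure it again.

```bash
python3 - <<'E'
from lensfit import *
tu=np.array([(252,202),(405,243),(378,333),(226,289)])/4+[230,150]
su=np.array([(289,272),(422,183),(496,238),(362,335)])/4+[190,120]
lensfit(tu,su)
E
```

```text
lens [510.5 -59.5 103.1] x [ 0.954 -0.298  0.023] n [-0.018  0.019  1.   ] tilt 1.5259336977896492 res [-0.4 -0.6  0.4  0.3  0.7  0.4 -0.5 -0.  -0.3  0.2 -0.3 -0.1  0.1  0.2
  0.2 -0.1]
```

Within a few mm of target. A last trim of 4 mm down and 2 mm sideways, then settle.

```bash
python3 -m handwheel '[[0,[-0.8,1.8,-1],[0,0,0.2]],[0,[-0.8,1.8,-1],[0,0,0.2]],[0,[0,0,0],[0,0,0]],[0,[0,0,0],[0,0,0]],[0,[0,0,0],[0,0,0]],[0,[0,0,0],[0,0,0]],[0,[0,0,0],[0,0,0]],[0,[0,0,0],[0,0,0]],[0,[0,0,0],[0,0,0]],[0,[0,0,0],[0,0,0]]]'; python3 plan.py
python3 - <<'E'
from h import *
print(np.abs(env.state()['qvel']).max())
v=[]
for n in('top','side'):
    im=env.grab_frame(n);cv2.imwrite(f'pics/{n}13.png',im[:,:,::-1])
    x0,y0=(230,150) if n=='top' else (190,120)
    v.append(cv2.resize(im[y0:y0+150,x0:x0+200],(800,600),interpolation=3)[:,:,::-1])
cv2.imwrite('pics/z13t.png',v[0]);cv2.imwrite('pics/z13s.png',v[1])
E
```

```text
time_s: 18.67
ee_pos: [458.0, -41.2, 51.2]
ee_rot: [-90.0, -30.4, -18.6]
force: [0.4, 0.0, -1.3]
gripper_width: 25.4
t 18.6667 q [  1.5   5.8 139.1 -58.4  11.8 -14.6] ee [458.  -41.2  51.2] [-90.  -30.4 -18.6]
lens in tool [ 73.5 -13.9   0.4] lens [511.6 -58.8 100.4] xaxis [ 0.948 -0.319 -0.005] normal [ 0.004 -0.002  1.   ]
delta lens in tool [-0.1  0.4 -2.2]
up in tool [ 0.506 -0.863 -0.   ]
0.10004934836417878
```

View pics/z13t.png

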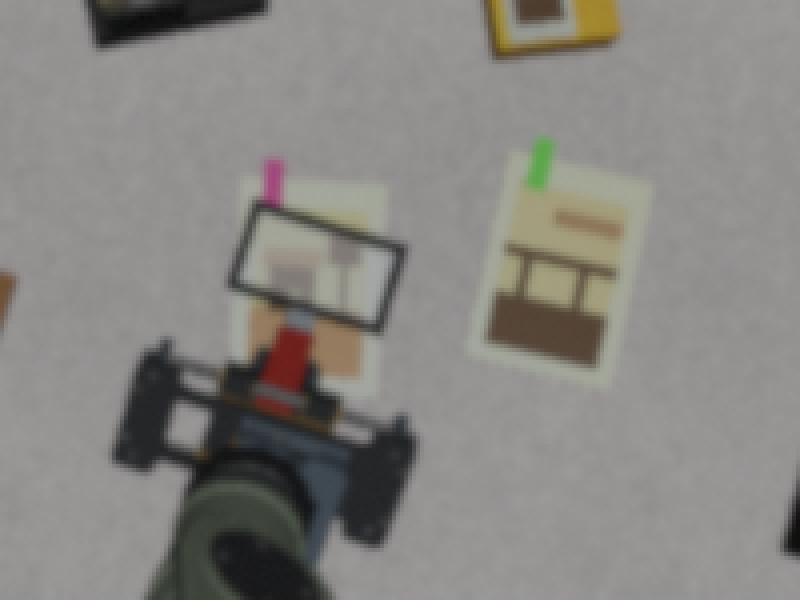

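View pics/side13.png

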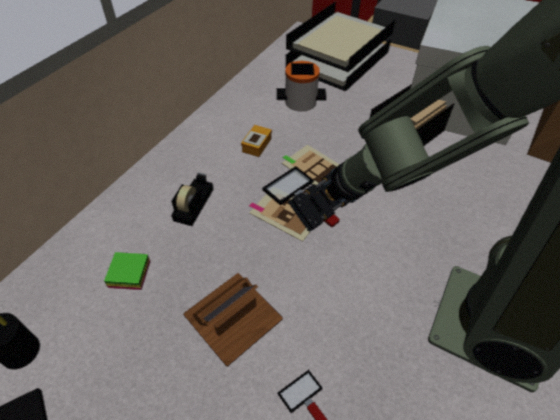

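View pics/z13s.png

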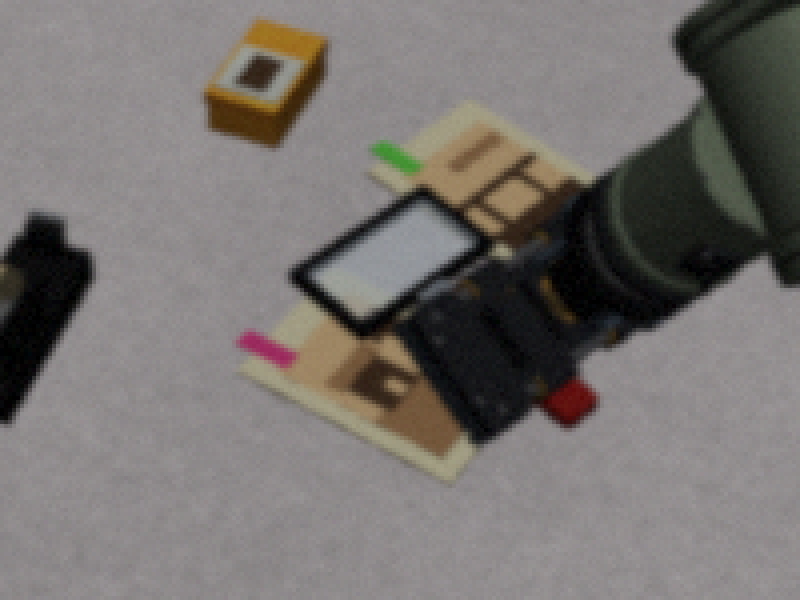

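The stand (233,317) is empty, and the notes, tape dispenser, box and look-alike are where they started. The lens frame, top corners (256,203) to (380,332), sits over the barn print. Final fit, then I'll hand in.

```bash
python3 - <<'E'
from lensfit import *
tu=np.array([(256,203),(407,244),(380,333),(229,287)])/4+[230,150]
su=np.array([(290,275),(424,187),(496,241),(364,336)])/4+[190,120]
lensfit(tu,su)
env.job_done();s=env.state();print(s['time_s'],s['gripper_width'])
E
```

```text
lens [511.  -61.8  98.5] x [ 0.952 -0.305 -0.002] n [0.004 0.007 1.   ] tilt 0.4494764588383214 res [-0.5 -0.8  0.5  0.4  0.8  0.5 -0.4  0.3 -0.2  0.2 -0.4 -0.   0.3  0.1
 -0.1 -0.1]
the job is handed in; nothing more can be done
the job is handed in; nothing more can be done
```

I drew the larger magnifier out of its stand along the pocket and turned the lens level. I then handed the job in at about 18.8 s, still holding the lens above the middle of the pink-flag photograph.

**Last checks:**
- **Position:** the image fit put the lens centre at (511, −62, 98.5) mm, against a print middle of about (511, −61). Joint readings put it at (512, −59, 100). The two agree to about 3 mm.
- **Level and grip:** the lens was tilted about 0.5° and the arm was still, gripping at 25.4 mm.
- **Surroundings:** in the last pictures the stand was empty and the bystanders, the smaller magnifier and both photographs looked undisturbed. I judged that by eye.

**What went wrong:** the first grasp missed, closing on air above the handle without visibly moving anything. The real fingertips sit about 38 mm behind the reported TCP, which both the wrist and side pictures showed. I corrected for that and the second grasp held without visible slip.

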